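# Lock the press bed with a pin found by feel

## Robot

A 7-joint arm with a two-finger parallel gripper is mounted at the origin on the work surface. World frame = base frame: x ahead of the robot, y to its left, z up, the work surface at z = 0. Lengths are in mm, angles in rad, forces in N, time in s.
With the tool pointing down it reaches from about 400 to 850 mm from the base axis. Payload 4.4 kg.
Tool frame: the origin (TCP) lies between the finger pads; the fingertips stand tip_reach ahead of it and the grasp point (between the pads) lies 3 mm ahead of it (tip_reach is the distance from the TCP to the fingertips, in mm); z points along the fingers, y is the direction in which the jaws open and shut (so a half turn about z gives the same grasp; the last joint's range is limited). The gripper opens to 94 mm and grips with 3 to 60 N. Pads are 16 mm wide; open, the fingers measure 119 mm over their backs; the gripper's body (75 mm by 177 mm) begins 78 mm behind the grasp point.
Start: joints at [-1.176, 0.628, 0.038, 1.517, -0.027, 0.996, -0.02], TCP at [289.012, 582.229, 227.478] pointing down, gripper open.
Joint ranges: [-3.06, 3.06], [-0.37, 2.12], [-1.25, 1.32], [0.18, 2.47], [-1.1, 4.24], [0.23, 1.98], [-2.94, 2.94]. Speed limits (rad/s): [2.57, 2.57, 3.14, 3.14, 3.14, 3.14, 3.14].

## Interface

Orientations are given as a rotation vector (axis times angle).
In Python, from plant import get_obs, get_image, camera_model, job_done, tip_reach gives the robot as it stands. The module is installed in compiled form; this text tells all that it offers.
- The arm moves only by the tool apply_moves, never from a script. Its argument "moves" is a list of rows, each an object with "dp": the shift along the tool's x, y, z in m, a list of three; "twist": the turn about the tool's z in degrees. In form: [{"dp": [dx, dy, dz], "twist": twist}, ...]. A call has 1 to 20 rows; each row is the pose to reach, as a shift and turn from the pose commanded when the call began, along the tool's axes at that moment; what a row does not reach only later rows make up. A row lasts 1/12 s, in which the tool goes at most 41.7 mm and 7.16 degrees, less where a joint would pass 70% of its speed; a pose out of reach is approached as far as the arm can. A call with a gripper value outside its range is refused whole. "claw" is the closure in counts, from 0 (fully open) to 255 (shut), set as the call begins (left out, the last holds). The fingers move at their own pace and stop on an object; "grip_force" is the grip in N (left out, the last holds). Time passes only in rows, so rows that repeat a pose let the fingers close. It gives the time, the measured TCP pose, the force and the opening at its end, in the units of the state.
- get_obs(): the state, without advancing time (a new reading comes with each control period).
- get_image(name): name is "scene" or "top"; returns the picture (400x640x3 uint8, blue, green, red); there is no depth.
- camera_model(name): a dict with "fx", "fy", "cx", "cy" (pixels), "world_to_cam" (4x4, takes a point from world to camera coordinates). Camera axes: x right, y down, z forward; pixel columns grow to the right and rows downward; lengths in mm; the calibration is good to about 2 mm. A picture is of the moment at which its call begins. camera_model takes no time and is no camera call.
- job_done(): hands the job in, once; it reports no verdict.
The state is a dict: "clock": time; "q": joint angles; "qd": joint speeds; "effort": joint torques, N m; "eef_pos": TCP position; "ee_rot": TCP orientation; "force": force on the tool from outside, world axes, zero at the start; "wrist_torque": the same for the moment, N m; "gripper_width": opening from 0.0 (shut) to 1.0 (fully open).
Only numpy, scipy, OpenCV 4.12 (cv2) and the standard library are available. Lean on these libraries where they do the work, as an engineer would, in place of code of your own. Each camera call takes 0.05 s, during which the arm holds its last target.

## Task

Take the locking pin from its wooden cradle and push it fully home, collar up against the lock bar, into the lock hole of the small printing press; then let go of it. The hole is out of sight somewhere along the recessed bar under the press's overhanging guard, so find it by sliding the pin's tip lightly along the bar; never load the press with more than 20 N, and leave the other things on the table where they are.

Things in the scene. Friction and masses are not known exactly. Their poses are not given: they have to be found in the camera images.
- press: small tabletop printing press, fixed, grey, 215 mm deep (x), 250 mm wide (y), 235 mm high at its roller gantry. Origin on the table below the middle of the hidden lock bar's face, which is the plane x = 0; x points into the press, away from the robot, z up. On its near side, facing the robot, is a window 100 mm wide; gantry posts begin at x = +115 mm
- window (a point): middle of the window, on the plane of the lock bar's face, 80 mm above the table; axes as the press. Hole: one slot-shaped hole in the bar along x, 14.5 mm wide (y), 15 mm high (z), 70 mm deep, slightly chamfered; its axis is at this point's height and anywhere from 30 mm left to 30 mm right of it along y (not measured). Bar sprung: gives back along x at 1.5 N per mm, at most 8 mm
- guard_edge (a point): middle of the near top edge of the steel guard that roofs the window, 113 mm above the table and 15 mm before the bar's face (x = -15 mm in the press). The window's cheeks (50 mm to each side) and the base below also stand out to here; window open from 50 mm to 105 mm above the table. On the guard's top an 18 mm high wood block begins 45 mm behind this point
- pin_center (a point): locking pin, loose, 0.1 kg: centre of its square wooden grip, 90 mm long, section 20 x 20 mm, 65 mm above the table as it lies level in the cradle. x along the pin to its tip. Ahead of the grip: a round steel collar, 26 mm diameter, from 45 to 50 mm ahead; then a steel rod of 12 mm diameter, 60 mm long, its last 6 mm tapering to 7 mm. Can be grasped across the grip from above
- cradle: wooden cradle of the pin, fixed: board 155 x 52 x 12 mm, two notched uprights 10 mm thick, 44 mm wide, under the grip's rear end (x = -40 mm) and the rod (x = +77 mm), tops 63 and 67 mm high. Origin on the table below the grip's centre, x to the pin's tip. Stands left or right of the press, nearer the robot; the ink tin is on the other side
- pin_tip (a point): centre of the pin's tip face, on its axis, 110 mm ahead of the grip's centre; x axis along the pin, outward
- ink_tin_mid (a point): bystander: closed steel ink tin, 80 mm diameter, 55 mm high; its centre
- woodblock_mid (a point): bystander: flat wooden printing block 100 x 75 x 20 mm; its centre
- baren_mid (a point): bystander: dark wooden disc with a knob, 100 mm diameter, 30 mm high; its centre
- brayer_mid (a point): bystander: hand roller with wooden handle lying flat, 145 mm long, roller 80 mm wide, 36 mm high; a point near its middle
- gouge_grip (a point): bystander: carving tool lying flat, 150 mm long; the middle of its handle
- lino_mid (a point): bystander: thin brown slab 90 x 60 x 12 mm; its centre
- collar_tube_mid (a point): bystander: short steel tube, 40 mm diameter, 30 mm high; its centre
Not all that is in view belongs to the job. Leave any purple or turquoise look-alike of the part that bears pin_center alone.

How it is judged (in metres and radians):
On the way, in this order (a step that is already met when the one before it is completed fails the run):
1. the pin is lifted out of its cradle (z of pin_center in the frame of cradle above 0.09 m), for 0.2 s.
2. the pin's tip rubs on the press, inside the window (contact force between pin and press above 0.5 N and x of pin_tip in the frame of press above -0.01 m), for 0.1 s.
At the end, for the whole second after the job is handed in: the pin stands in the lock hole, its tip at least 54 mm beyond the lock bar's face (collar within 6 mm of the bar), at the hole's height (within 10 mm), along the hole within 0.15 rad, released and at rest (x of pin_tip in the frame of press above 0.054 m and z of pin_tip in the frame of press between 0.07 and 0.09 m and angle between the x axis of pin_tip and the x axis of press, either way round below 0.15 rad and linear speed of pin below 0.02 m/s); the robot touches nothing.
It fails at once if the pin loads the press with more than 20 N (contact force between pin and press above 20 N).
It fails at once if the robot loads the press with more than 20 N (contact force between the arm and press above 20 N).
It fails at once if the gripper's fingers load the press with more than 20 N (contact force between the fingers and press above 20 N).
It fails at once if a bystander is shifted by more than 30 mm (distance of any of ink_tin_mid, woodblock_mid, baren_mid, brayer_mid, gouge_grip, lino_mid, collar_tube_mid from where it was at the start of the episode above 0.03 m).
It also fails if it takes over 72 s, if anything falls off the work surface, if the arm or the gripper's body presses on something with over 40 N, if the wrist force passes 120 N, or if a joint passes its speed limit or range.

## Working session

There is one attempt and no reset: what is moved stays moved. The work goes in short steps, Python scripts to look and compute and a tool call to move; the robot and the scene stay as the last step left them, time stands still between calls to the robot, and variables do not carry over. Pictures are saved under pics/ and viewed, and the job is handed in when it is done.

Besides the shell and the picture viewer there is one more tool, called as name(argument=value, ...), one argument or row to a line, values as JSON. apply_moves: Moves the arm, as the interface text tells. Its arguments: {"type":"object","properties":{"moves":{"type":"array"},"claw":{"type":"number"},"grip_force":{"type":"number"}},"required":["moves"]}

```bash
mkdir -p pics; python3 - <<'E'
from plant import *
import plant,cv2
o=get_obs()
print(o, tip_reach if not callable(tip_reach) else tip_reach())
for n in("scene","top"):
    cv2.imwrite(f"pics/{n}0.png",get_image(n)); print(n,camera_model(n))
E
```

```text
{'clock': 0.0, 'q': array([-1.17579889,  0.62931761,  0.03846337,  1.5183454 , -0.02697399,
        0.99630588, -0.01998105]), 'qd': array([-0.00146722,  0.00063075,  0.00081922, -0.00159428,  0.00131526,
        0.0011859 , -0.00026519]), 'effort': array([ 3.55705952e-04, -5.49724174e+01,  1.14342213e+00, -1.86630803e+01,
       -5.21443121e-02,  2.38360860e-02,  1.71754214e-04]), 'eef_pos': array([288.74706874, 581.65342232, 226.5802048 ]), 'ee_rot': array([-7.17322718e-01, -3.05822314e+00,  2.85982617e-03]), 'force': array([0.68092641, 0.71494444, 0.68131632]), 'wrist_torque': array([ 0.00030835,  0.03513722, -0.03693232]), 'gripper_width': 0.9988206738930153} 22.0
scene {'fx': 474.96654276057603, 'fy': 474.96654276057603, 'cx': 325.96472598268366, 'cy': 197.98385743259112, 'world_to_cam': array([[ 1.23977158e-01,  9.92142474e-01, -1.68218747e-02,
        -8.44460025e+01],
       [ 6.32534555e-01, -9.20800391e-02, -7.69039207e-01,
        -2.50022656e+02],
       [-7.64545421e-01,  8.47028784e-02, -6.38980220e-01,
         1.73324834e+03],
       [ 0.00000000e+00,  0.00000000e+00,  0.00000000e+00,
         1.00000000e+00]])}
top {'fx': 386.8113553023791, 'fy': 386.8113553023791, 'cx': 320.48927134057607, 'cy': 194.53761083452687, 'world_to_cam': array([[-2.43287075e-02, -9.99618790e-01, -1.30533013e-02,
         1.14900632e+01],
       [-9.93626730e-01,  2.56162964e-02, -1.09771245e-01,
         5.31199028e+02],
       [ 1.10063776e-01,  1.02995166e-02, -9.93871161e-01,
         1.36527065e+03],
       [ 0.00000000e+00,  0.00000000e+00,  0.00000000e+00,
         1.00000000e+00]])}
```

View pics/scene0.png

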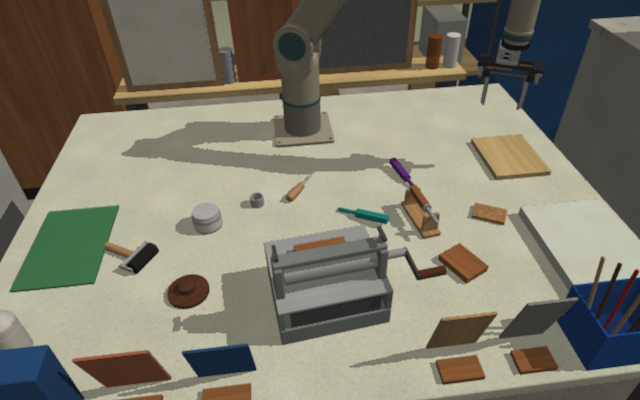

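View pics/top0.png

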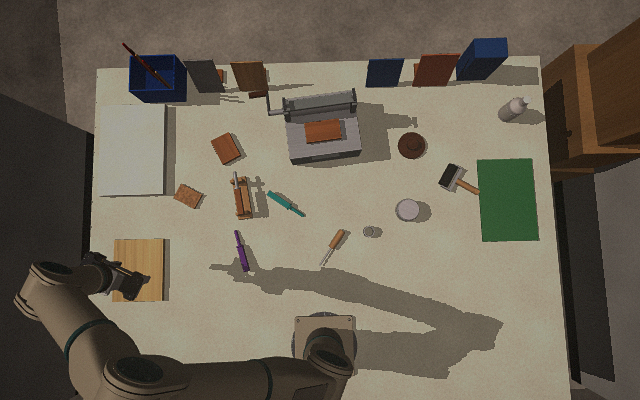

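The scene view shows the cradle with the pin near pixel (420,212) and the press near (330,280). In the top view the cradle is near (241,198) and the press near (323,130). The purple and turquoise look-alikes lie beside the cradle. I'll zoom in on both.

```bash
python3 - <<'E'
import cv2
s=cv2.imread("pics/scene0.png");t=cv2.imread("pics/top0.png")
def crop(im,x0,y0,x1,y1,k,fn): cv2.imwrite(fn,cv2.resize(im[y0:y1,x0:x1],None,fx=k,fy=k,interpolation=cv2.INTER_CUBIC))
crop(s,385,165,455,245,7,"pics/c1.png")
crop(t,215,160,270,230,8,"pics/c2.png")
crop(s,255,220,455,340,4,"pics/c3.png")
crop(t,260,80,370,170,7,"pics/c4.png")
E
```

```text
(no output)
```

View pics/c1.png

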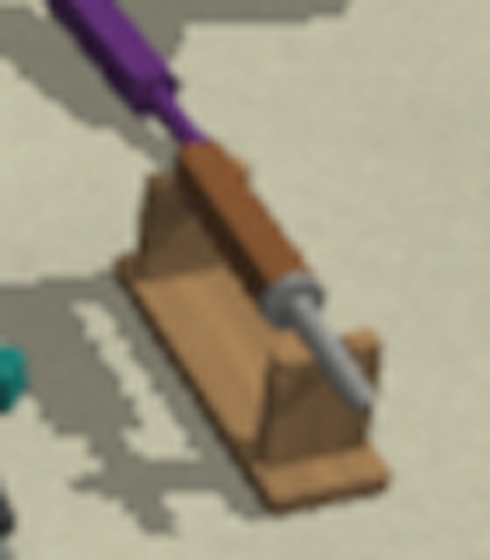

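View pics/c2.png

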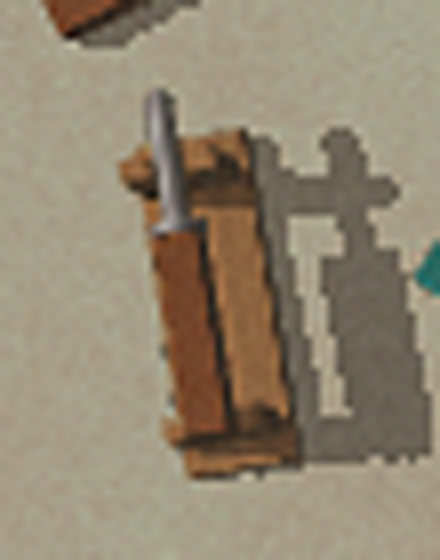

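View pics/c3.png

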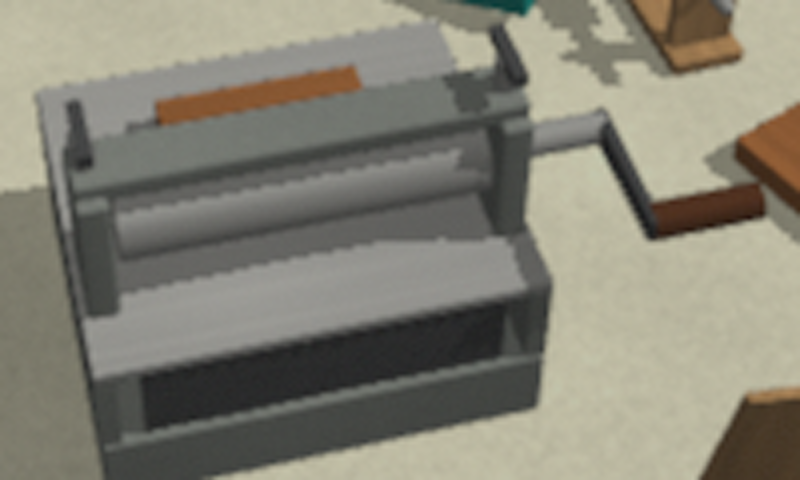

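View pics/c4.png

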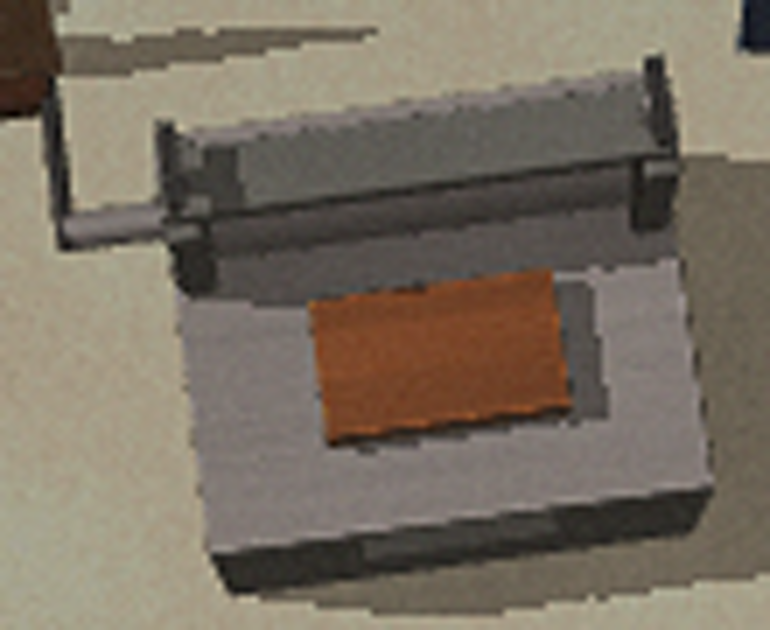

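```bash
cat > h.py <<'E'
import numpy as np, cv2
from scipy.optimize import least_squares
from plant import camera_model
CM={n:camera_model(n) for n in("scene","top")}
def proj(n,P):
    m=CM[n];P=np.atleast_2d(P);c=P@m["world_to_cam"][:3,:3].T+m["world_to_cam"][:3,3]
    return np.c_[m["fx"]*c[:,0]/c[:,2]+m["cx"],m["fy"]*c[:,1]/c[:,2]+m["cy"]]
def tri(us,ut):
    f=lambda p:np.r_[proj("scene",p)[0]-us,proj("top",p)[0]-ut]
    r=least_squares(f,[600,0,50.]);return r.x,np.sqrt(r.cost/2)
def onz(n,u,z):
    f=lambda p:proj(n,[p[0],p[1],z])[0]-u
    return least_squares(f,[600,0.]).x
def c2f(p,x0,y0,k): return (np.array(p)+.5)/k-.5+[x0,y0]
def T2(x,y,a,P):
    P=np.atleast_2d(P);c,s=np.cos(a),np.sin(a)
    return np.c_[x+c*P[:,0]-s*P[:,1],y+s*P[:,0]+c*P[:,1],P[:,2]]
def fit(obs,x0):
    f=lambda p:np.concatenate([proj(n,T2(*p,P))[0]-u for n,P,u in obs])
    r=least_squares(f,x0,x_scale=[10,10,.1],loss="soft_l1");return r.x,f(r.x).reshape(-1,2)
E
python3 - <<'E'
from h import *
S1=lambda x,y:c2f((x,y),385,165,7);T1=lambda x,y:c2f((x,y),215,160,8)
S2=lambda x,y:c2f((x,y),255,220,4);T_2=lambda x,y:c2f((x,y),260,80,7)
print("press nl",tri(S2(440,25),T_2(212,553)),"nr",tri(S2(40,93),T_2(712,487)))
print("tip",tri(S1(364,400),T1(157,95)),"collar",tri(S1(293,297),T1(180,228)),"rear",tri(S1(210,150),T1(203,440)))
obs=[("scene",(-15,125,113),S2(440,25)),("scene",(-15,-125,113),S2(40,93)),
("top",(-15,125,113),T_2(212,553)),("top",(-15,-125,113),T_2(712,487)),
("top",(30,50,113),T_2(327,445)),("top",(30,-50,113),T_2(570,410))]
print(fit(obs,[700,0,0]))
# cradle board corners z 12 + pin
obs=[("top",(110,0,65),T1(157,95)),("top",(47,0,65),T1(180,228)),("top",(-45,10,75),T1(180,440)),("top",(-45,-10,75),T1(228,432)),
("scene",(110,0,65),S1(364,400)),("scene",(47,0,65),S1(293,297)),("scene",(45,-10,75),S1(265,287)),("scene",(-45,-10,75),S1(180,150)),]
print(fit(obs,[500,250,0]))
E
```

```text
press nl (array([650.05910416, 101.34624764, 107.5030567 ]), np.float64(0.2934966087333613)) nr (array([ 675.8999307 , -145.68611018,  108.81207604]), np.float64(0.18020336783116714))
tip (array([617.45198419, 301.34566375,  65.83289248]), np.float64(0.04312713934472895)) collar (array([557.7059579 , 291.25927202,  66.90447447]), np.float64(0.017474090933922132)) rear (array([464.27336358, 282.7083871 ,  67.26431674]), np.float64(0.3085599344947326))
(array([ 6.79100350e+02, -2.05776100e+01,  1.10270695e-01]), array([[ 0.03039431, -1.51529504],
       [-0.68917721, -0.60639481],
       [-0.81891852, -0.47443736],
       [ 0.02211025, -0.86366334],
       [ 2.72002425, -0.72608271],
       [-3.1942129 ,  0.36326893]]))
(array([5.10171177e+02, 2.85079689e+02, 1.43691888e-01]), array([[ 2.67941704e-01, -3.92802566e-01],
       [-5.99754746e-02,  3.53925615e-01],
       [ 2.40925274e-01, -1.45535555e-01],
       [-8.14331130e-02, -1.11474144e-01],
       [ 5.11216153e-04,  6.50277461e-01],
       [-1.36462838e-02,  2.72410514e-01],
       [ 6.96277010e-01, -8.75600267e-01],
       [-3.57631603e-01, -1.02772213e+00]]))
```

```bash
cat > ov.py <<'E'
from h import *
import sys
def ov(src,cam,x0,y0,x1,y1,k,polys,fn):
    im=cv2.imread(src);im=cv2.resize(im[y0:y1,x0:x1],None,fx=k,fy=k,interpolation=cv2.INTER_NEAREST)
    for P,col in polys:
        u=(proj(cam,P)-[x0,y0]+.5)*k-.5
        cv2.polylines(im,[np.round(u*8).astype(np.int32)],False,col,1,cv2.LINE_AA,3)
    cv2.imwrite(fn,im)
E
python3 - <<'E'
from ov import *
p=(679.1,-20.6,.1103)
q=lambda *P:T2(*p,np.array(P,float))
polys=[(q((-15,-125,113),(-15,125,113),(200,125,113),(200,-125,113),(-15,-125,113)),(0,255,0)),
(q((-15,-125,0),(-15,125,0),(200,125,0),(200,-125,0),(-15,-125,0)),(0,0,255)),
(q((-15,-50,50),(-15,-50,105),(-15,50,105),(-15,50,50),(-15,-50,50)),(255,0,255)),
(q((30,-43,131),(30,43,131)),(255,255,0)),(q((30,-43,113),(30,43,113)),(255,255,0))]
ov("pics/top0.png","top",260,80,370,170,7,polys,"pics/o1.png")
ov("pics/scene0.png","scene",255,220,400,340,5,polys,"pics/o2.png")
E
```

```text
(no output)
```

View pics/o1.png

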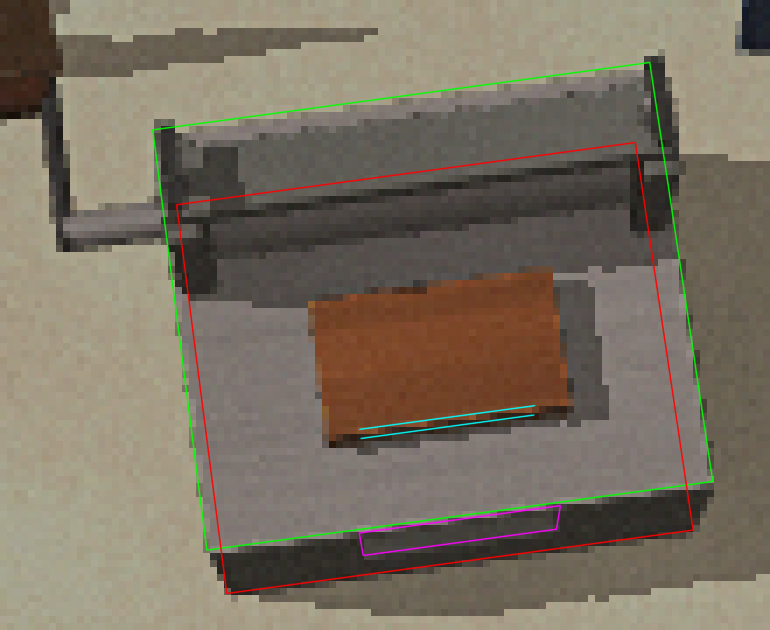

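View pics/o2.png

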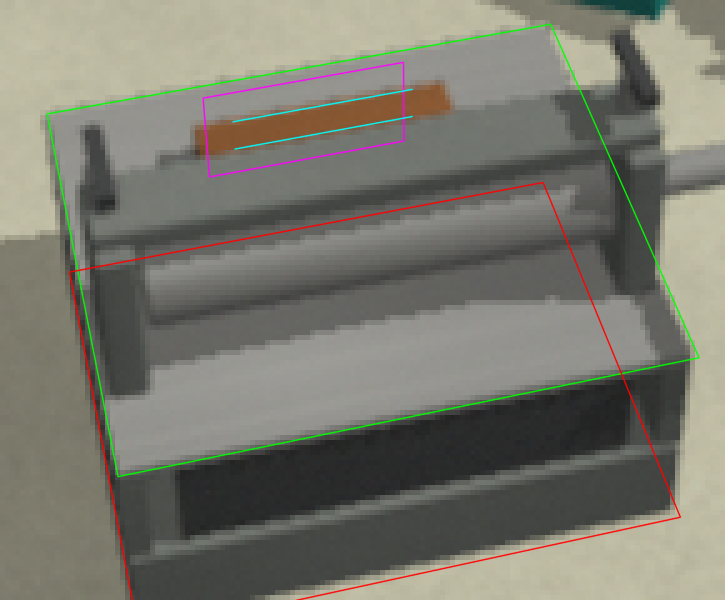

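```bash
cat > edge.py <<'E'
from h import *
from scipy.ndimage import map_coordinates
def edgepts(img,cam,A,B,p,n=40,half=4,sign=0):
    g=cv2.cvtColor(cv2.imread(img),cv2.COLOR_BGR2GRAY).astype(float)
    t=np.linspace(.08,.92,n)[:,None]
    P=np.array(A)*(1-t)+np.array(B)*t
    u=proj(cam,T2(*p,P)); d=u[-1]-u[0]; d/=np.linalg.norm(d); nn=np.array([-d[1],d[0]])
    s=np.arange(-half,half+.01,.25); out=[]
    for k,x in enumerate(u):
        q=x+s[:,None]*nn
        v=map_coordinates(cv2.GaussianBlur(g,(0,0),.7),[q[:,1],q[:,0]],order=1)
        gr=np.gradient(v,.25); 
        if sign: gr=np.clip(gr*sign,0,None)
        gr=np.abs(gr); i=gr.argmax(); w=np.abs(s-s[i])<1.0
        out.append(((gr*s)[w].sum()/gr[w].sum(), gr[i]))
    return np.array(out)
E
python3 - <<'E'
from edge import *
p=(679.1,-20.6,.1103)
E={"top near z113":("top",(-15,125,113),(-15,-125,113)),
"top near z0":("top",(-15,125,0),(-15,-125,0)),
"top left":("top",(-15,125,113),(110,125,113)),
"top right":("top",(-15,-125,113),(110,-125,113)),
"sc near":("scene",(-15,125,113),(-15,-125,113)),
"sc far":("scene",(200,125,113),(200,-125,113)),
"sc right":("scene",(0,-125,113),(90,-125,113)),
"sc left":("scene",(-15,125,113),(40,125,113)),
}
for k,(c,A,B) in E.items():
    o=edgepts(f"pics/{c}0.png",c,A,B,p)
    t=np.linspace(.08,.92,40);m=np.abs(o[:,0]-np.median(o[:,0]))<1.5
    f=np.polyfit(t[m],o[m,0],1); print(k,"at A,B:",np.polyval(f,[0,1]).round(2),"std",(o[m,0]-np.polyval(f,t[m])).std().round(2),m.sum(),o[m,1].mean().round(0))
E
```

```text
top near z113 at A,B: [0.65 0.57] std 0.18 40 40.0
top near z0 at A,B: [1.03 0.32] std 0.3 36 30.0
top left at A,B: [ 0.02 -0.08] std 0.35 40 17.0
top right at A,B: [-0.21 -0.3 ] std 0.21 39 21.0
sc near at A,B: [0.27 0.23] std 0.21 38 15.0
sc far at A,B: [0.19 0.03] std 0.14 40 31.0
sc right at A,B: [1.97 1.32] std 0.37 31 31.0
sc left at A,B: [1.39 0.21] std 0.36 26 17.0
```

```bash
cat > go.py <<'E'
import sys,numpy as np
from scipy.spatial.transform import Rotation as R
from plant import get_obs
def plan(tx,ty,tz,yaw):
    o=get_obs();M=R.from_rotvec(o["ee_rot"]).as_matrix()
    d=M.T@(np.array([tx,ty,tz])-o["eef_pos"])/1000
    best=[]
    for a in(yaw,yaw+np.pi):
        x=np.array([np.cos(a),np.sin(a),0]); c=M.T@x; best.append(np.degrees(np.arctan2(c[1],c[0])))
    print("pos",o["eef_pos"].round(2),"F",o["force"].round(2),"w",round(o["gripper_width"],3),"t",round(o["clock"],2),"q7",o["q"][6].round(2))
    print("toolx",M[:,0].round(4),"tooly",M[:,1].round(4),"toolz",M[:,2].round(4))
    print("dp",d.round(4),"twist options",np.round(best,2))
plan(*map(float,sys.argv[1:5]))
E
python3 go.py 510.2 285.1 160 0.1437
```

```text
pos [288.76 581.74 226.67] F [-0.45 -0.44  0.35] w 1.0 t 0.1 q7 -0.02
toolx [-0.8957  0.4447 -0.    ] tooly [ 0.4447  0.8957 -0.0017] toolz [-7.0e-04 -1.5e-03 -1.0e+00]
dp [-0.3302 -0.1671  0.067 ] twist options [145.36 -34.64]
```

apply_moves(
  moves=[
    {"dp":[-0.0275,-0.0139,0.0056],"twist":-2.9},
    {"dp":[-0.055,-0.0278,0.011],"twist":-5.8},
    {"dp":[-0.0825,-0.0418,0.0167],"twist":-8.7},
    {"dp":[-0.11,-0.0557,0.0223],"twist":-11.5},
    {"dp":[-0.1376,-0.0696,0.028],"twist":-14.4},
    {"dp":[-0.165,-0.0835,0.0335],"twist":-17.3},
    {"dp":[-0.1926,-0.0975,0.039],"twist":-20.2},
    {"dp":[-0.22,-0.1114,0.0447],"twist":-23.1},
    {"dp":[-0.2476,-0.1253,0.05],"twist":-26},
    {"dp":[-0.275,-0.1392,0.0558],"twist":-28.9},
    {"dp":[-0.3027,-0.1532,0.0614],"twist":-31.8},
    {"dp":[-0.3302,-0.1671,0.067],"twist":-34.64},
    {"dp":[-0.3302,-0.1671,0.067],"twist":-34.64},
    {"dp":[-0.3302,-0.1671,0.067],"twist":-34.64},
    {"dp":[-0.3302,-0.1671,0.067],"twist":-34.64},
  ],
  claw=90,
  grip_force=40,
)

```text
clock: 1.35
eef_pos: [509.9, 286.2, 160.2]
ee_rot: [0.225, -3.133, -0.001]
force: [-0.0, 1.0, -0.3]
gripper_width: 0.648
```

```bash
python3 go.py 510.2 285.1 68 0.1437; python3 - <<'E'
from plant import *
import cv2
for n,b in(("scene",(360,120,500,250)),("top",(190,130,300,250))):
    im=get_image(n);cv2.imwrite(f"pics/{n}1.png",im);x0,y0,x1,y1=b
    cv2.imwrite(f"pics/{n}1c.png",cv2.resize(im[y0:y1,x0:x1],None,fx=4,fy=4,interpolation=cv2.INTER_CUBIC))
E
```

```text
pos [509.94 286.17 160.22] F [-0.01  0.95 -0.25] w 0.648 t 1.35 q7 1.04
toolx [-9.897e-01 -1.429e-01  9.000e-04] tooly [-1.429e-01  9.897e-01  6.000e-04] toolz [-1.e-03  5.e-04 -1.e+00]
dp [-0.0002 -0.0012  0.0922] twist options [ 1.7998e+02 -2.0000e-02]
```

View pics/scene1c.png

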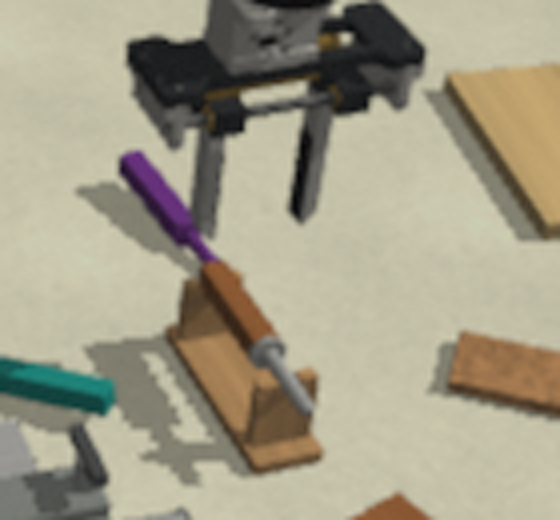

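View pics/top1c.png

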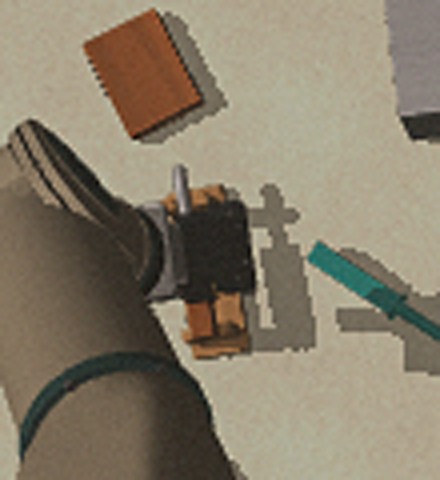

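The scene crop shows the two fingertips at full-image (411,177) and (436,174), with the pin below them. I'll check this by projecting the known tip positions.

```bash
python3 - <<'E'
from h import *
c=np.array([509.9,286.2]);y=np.array([-.143,.99])
for s in(-1,1): print(proj("scene",np.r_[c+s*30.5*y,138]),proj("scene",np.r_[c+s*38*y,138]))
print(proj("scene",[510.2,285.1,75]))
E
```

```text
[[412.10717173 177.68298169]] [[409.50448558 178.16841405]]
[[433.05774874 173.77544636]] [[435.60714955 173.29995236]]
[[419.70701626 193.939959  ]]
```

apply_moves(
  moves=[
    {"dp":[0,-0.0006,0.012],"twist":0},
    {"dp":[0,-0.0012,0.024],"twist":0},
    {"dp":[0,-0.0012,0.036],"twist":0},
    {"dp":[0,-0.0012,0.048],"twist":0},
    {"dp":[0,-0.0012,0.06],"twist":0},
    {"dp":[0,-0.0012,0.072],"twist":0},
    {"dp":[0,-0.0012,0.084],"twist":0},
    {"dp":[0,-0.0012,0.089],"twist":0},
    {"dp":[0,-0.0012,0.0922],"twist":0},
    {"dp":[0,-0.0012,0.0922],"twist":0},
    {"dp":[0,-0.0012,0.0922],"twist":0},
    {"dp":[0,-0.0012,0.0922],"twist":0},
  ],
)

```text
clock: 2.45
eef_pos: [511.1, 284.8, 68.8]
ee_rot: [-0.225, 3.133, 0.001]
force: [-0.0, -0.4, -0.3]
gripper_width: 0.647
```

```bash
python3 go.py 510.2 285.1 68 0.1437
```

```text
pos [511.06 284.78  68.8 ] F [-0.04 -0.41 -0.27] w 0.647 t 2.45 q7 1.02
toolx [-0.9897 -0.1432 -0.001 ] tooly [-1.432e-01  9.897e-01  5.000e-04] toolz [ 9.e-04  6.e-04 -1.e+00]
dp [0.0008 0.0004 0.0008] twist options [180.  -0.]
```

apply_moves(
  moves=[
    {"dp":[0,0,0.0006],"twist":0},
    {"dp":[0,0,0.0006],"twist":0},
    {"dp":[0,0,0.0006],"twist":0},
    {"dp":[0,0,0.0006],"twist":0},
    {"dp":[0,0,0.0006],"twist":0},
    {"dp":[0,0,0.0006],"twist":0},
    {"dp":[0,0,0.0006],"twist":0},
    {"dp":[0,0,0.0006],"twist":0},
    {"dp":[0,0,0.0006],"twist":0},
    {"dp":[0,0,0.0006],"twist":0},
  ],
  claw=255,
  grip_force=45,
)

```text
clock: 3.28
eef_pos: [510.6, 284.5, 67.7]
ee_rot: [0.226, -3.133, 0.0]
force: [-0.4, -0.3, 0.4]
gripper_width: 0.206
```

```bash
python3 go.py 510.2 285.1 68 0.1437
```

```text
pos [510.64 284.51  67.69] F [-0.36 -0.26  0.38] w 0.206 t 3.28 q7 1.02
toolx [-0.9897 -0.1432  0.    ] tooly [-0.1432  0.9897  0.    ] toolz [-0. -0. -1.]
dp [ 0.0004  0.0006 -0.0003] twist options [180.  -0.]
```

apply_moves(
  moves=[
    {"dp":[0,0,-0.004],"twist":0},
    {"dp":[0,0,-0.012],"twist":0},
    {"dp":[0,0,-0.022],"twist":0},
    {"dp":[0,0,-0.034],"twist":0},
    {"dp":[0,0,-0.046],"twist":0},
    {"dp":[0,0,-0.056],"twist":0},
    {"dp":[0,0,-0.06],"twist":0},
    {"dp":[0,0,-0.06],"twist":0},
    {"dp":[0,0,-0.06],"twist":0},
    {"dp":[0,0,-0.06],"twist":0},
    {"dp":[0,0,-0.06],"twist":0},
  ],
)

```text
clock: 4.2
eef_pos: [510.2, 284.3, 127.0]
ee_rot: [0.226, -3.132, 0.001]
force: [-0.8, -0.2, -1.3]
gripper_width: 0.212
```

```bash
python3 go.py 510.2 285.1 68 0.1437; python3 - <<'E'
from plant import *
import cv2
for n,b in(("scene",(360,120,500,250)),("top",(190,130,300,250))):
    im=get_image(n);cv2.imwrite(f"pics/{n}2.png",im);x0,y0,x1,y1=b
    cv2.imwrite(f"pics/{n}2c.png",cv2.resize(im[y0:y1,x0:x1],None,fx=4,fy=4,interpolation=cv2.INTER_CUBIC))
E
```

```text
pos [510.18 284.27 127.01] F [-0.81 -0.23 -1.26] w 0.212 t 4.2 q7 1.04
toolx [-0.9897 -0.1432  0.0013] tooly [-1.432e-01  9.897e-01 -5.000e-04] toolz [-1.2e-03 -7.0e-04 -1.0e+00]
dp [-0.0002  0.0009  0.059 ] twist options [-180.    0.]
```

View pics/scene2c.png

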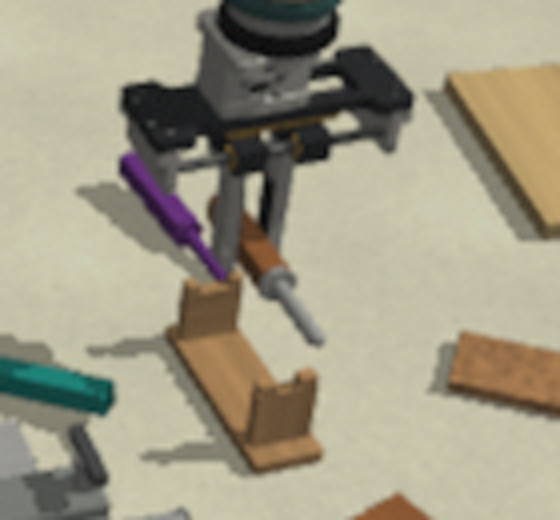

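View pics/top2c.png

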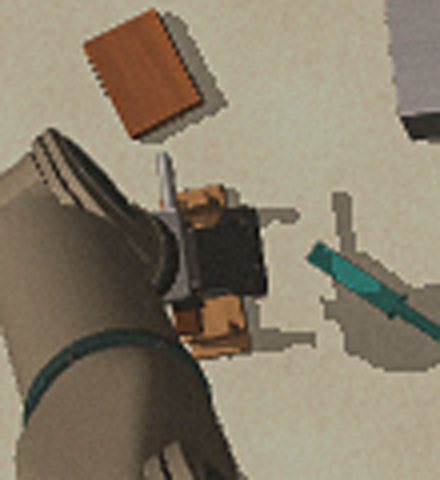

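The pin is lifted clear of the cradle. Its tip is at scene full-image (438.6,204.6) and top (230.4,168.9), so I'll triangulate it and plan the approach to the window.

```bash
python3 - <<'E'
from h import *
print("tip",tri(c2f((317,340),360,120,4),c2f((163,156),190,130,4)),"collar",tri(c2f((277,280),360,120,4),c2f((172,203),190,130,4)))
# predicted from TCP
print(T2(510.2,284.3,.1437,[(110,0,124),(47,0,124)]))
p=(677.5,-21.5,.110)
# tcp pose for tip at press x=-40 (clear of guard), y offset list
for xt in(-60,-8):
  for y in(-30,0,30): print(xt,y,T2(*p,[(xt-110,y,83)]).round(1))
E
```

```text
tip (array([616.9076058 , 299.90914264, 124.54626314]), np.float64(0.15465935701130315)) collar (array([573.4472138 , 286.09877435, 140.84674897]), np.float64(0.5862238145279686))
[[619.06622008 300.05265453 124.        ]
 [556.71556676 291.03067966 124.        ]]
-60 -30 [[511.8 -70.   83. ]]
-60 0 [[508.5 -40.2  83. ]]
-60 30 [[505.2 -10.3  83. ]]
-8 -30 [[563.5 -64.3  83. ]]
-8 0 [[560.2 -34.5  83. ]]
-8 30 [[556.9  -4.6  83. ]]
```

```bash
python3 go.py 505.2 -10.3 127 0.110
```

```text
pos [510.28 284.34 127.05] F [ 1.02  0.19 -1.57] w 0.211 t 4.3 q7 1.04
toolx [-0.9897 -0.1433  0.0012] tooly [-1.433e-01  9.897e-01 -4.000e-04] toolz [-1.1e-03 -6.0e-04 -1.0e+00]
dp [ 4.720e-02 -2.909e-01  2.000e-04] twist options [-178.07    1.93]
```

apply_moves(
  moves=[
    {"dp":[0.002,-0.012,0],"twist":0.1},
    {"dp":[0.006,-0.035,0],"twist":0.3},
    {"dp":[0.0105,-0.065,0],"twist":0.5},
    {"dp":[0.0155,-0.095,0],"twist":0.7},
    {"dp":[0.02,-0.125,0],"twist":0.9},
    {"dp":[0.025,-0.155,0],"twist":1.1},
    {"dp":[0.03,-0.185,0],"twist":1.3},
    {"dp":[0.035,-0.215,0],"twist":1.5},
    {"dp":[0.0395,-0.243,0],"twist":1.7},
    {"dp":[0.0435,-0.268,0],"twist":1.8},
    {"dp":[0.046,-0.284,0],"twist":1.93},
    {"dp":[0.0472,-0.2909,0],"twist":1.93},
    {"dp":[0.0472,-0.2909,0],"twist":1.93},
    {"dp":[0.0472,-0.2909,0],"twist":1.93},
    {"dp":[0.0472,-0.2909,0],"twist":1.93},
  ],
)

```text
clock: 5.55
eef_pos: [505.7, -8.6, 127.7]
ee_rot: [-0.176, 3.136, 0.002]
force: [-0.2, 0.7, -2.3]
gripper_width: 0.21
```

```bash
python3 go.py 505.2 -10.3 83 0.110
```

```text
pos [505.65  -8.56 127.68] F [-0.15  0.72 -2.3 ] w 0.21 t 5.55 q7 1.47
toolx [-9.937e-01 -1.119e-01 -3.000e-04] tooly [-0.1119  0.9937  0.001 ] toolz [ 2.e-04  1.e-03 -1.e+00]
dp [ 0.0007 -0.0017  0.0447] twist options [-1.7988e+02  1.2000e-01]
```

apply_moves(
  moves=[
    {"dp":[0,0,0.006],"twist":0.1},
    {"dp":[0,0,0.014],"twist":0.1},
    {"dp":[0,0,0.024],"twist":0.1},
    {"dp":[0,0,0.034],"twist":0.1},
    {"dp":[0,0,0.041],"twist":0.1},
    {"dp":[0,0,0.0445],"twist":0.1},
    {"dp":[0,0,0.0445],"twist":0.1},
    {"dp":[0,0,0.0445],"twist":0.1},
    {"dp":[0,0,0.0445],"twist":0.1},
    {"dp":[0,0,0.0445],"twist":0.1},
  ],
)

```text
clock: 6.38
eef_pos: [506.0, -10.2, 83.6]
ee_rot: [-0.17, 3.136, -0.0]
force: [-0.1, 0.7, -0.6]
gripper_width: 0.209
```

```bash
python3 go.py 557 -4.6 83 0.110; python3 - <<'E'
from plant import *
import cv2
n="top"
im=get_image(n);cv2.imwrite(f"pics/{n}3.png",im)
cv2.imwrite(f"pics/{n}3c.png",cv2.resize(im[100:260,260:380],None,fx=5,fy=5,interpolation=cv2.INTER_CUBIC)[:600])
for i in range(4):
    get_image(n);o=get_obs();print(o["eef_pos"].round(2),o["force"].round(2))
E
```

```text
pos [505.97 -10.16  83.56] F [-0.15  0.72 -0.6 ] w 0.209 t 6.38 q7 1.45
toolx [-9.941e-01 -1.080e-01 -9.000e-04] tooly [-1.080e-01  9.941e-01 -1.000e-04] toolz [ 9.e-04  0.e+00 -1.e+00]
dp [-0.0513  0.      0.0006] twist options [ 1.799e+02 -1.000e-01]
[505.92 -10.18  83.57] [ 0.05 -0.33 -1.13]
[505.85 -10.17  83.52] [ 0.33  0.24 -1.27]
[505.77 -10.21  83.46] [ 0.54 -0.75 -0.96]
[505.78 -10.17  83.41] [-0.15  0.03 -1.54]
```

View pics/top3c.png

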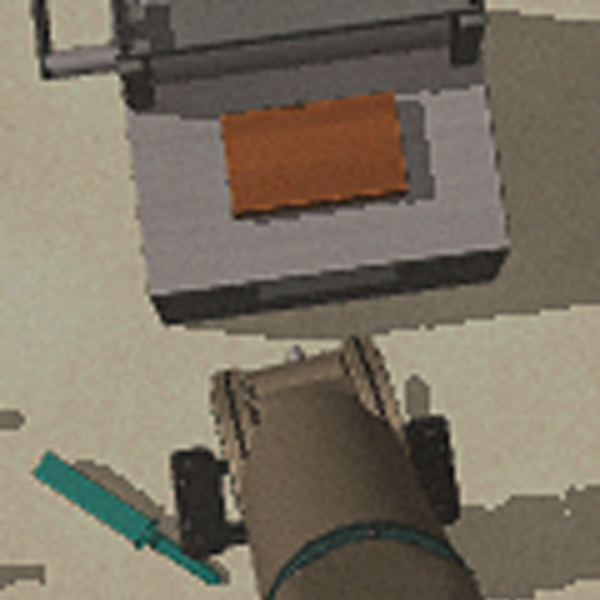

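Top view: the tip is at crop (296,352), just in front of the window patch at crop (258–400, 272–290). It lines up with the window's left part, as intended. Approaching now.

apply_moves(
  moves=[
    {"dp":[-0.006,0,0.0005],"twist":-0.1},
    {"dp":[-0.014,0,0.0005],"twist":-0.1},
    {"dp":[-0.023,0,0.0005],"twist":-0.1},
    {"dp":[-0.032,0,0.0005],"twist":-0.1},
    {"dp":[-0.04,0,0.0005],"twist":-0.1},
    {"dp":[-0.045,0,0.0005],"twist":-0.1},
    {"dp":[-0.048,0,0.0005],"twist":-0.1},
    {"dp":[-0.049,0,0.0005],"twist":-0.1},
    {"dp":[-0.049,0,0.0005],"twist":-0.1},
    {"dp":[-0.049,0,0.0005],"twist":-0.1},
  ],
)

```text
clock: 7.47
eef_pos: [553.8, -4.9, 82.5]
ee_rot: [0.173, -3.136, 0.0]
force: [0.9, 1.3, -1.1]
gripper_width: 0.208
```

apply_moves(
  moves=[
    {"dp":[-0.001,0,0],"twist":0},
    {"dp":[-0.002,0,0],"twist":0},
    {"dp":[-0.003,0,0],"twist":0},
    {"dp":[-0.004,0,0],"twist":0},
    {"dp":[-0.005,0,0],"twist":0},
    {"dp":[-0.005,0,0],"twist":0},
  ],
)

```text
clock: 7.97
eef_pos: [559.6, -4.2, 82.7]
ee_rot: [-0.173, 3.136, 0.0]
force: [-1.3, 0.2, -1.6]
gripper_width: 0.207
```

```bash
python3 go.py 557 -4.6 83 0.110
```

```text
pos [559.55  -4.24  82.7 ] F [-1.25  0.16 -1.61] w 0.207 t 7.97 q7 1.46
toolx [-9.939e-01 -1.099e-01 -3.000e-04] tooly [-0.1099  0.9939  0.    ] toolz [ 3.e-04  1.e-04 -1.e+00]
dp [ 0.0026 -0.0001 -0.0003] twist options [-1.7999e+02  1.0000e-02]
```

apply_moves(
  moves=[
    {"dp":[-0.001,0,0],"twist":0},
    {"dp":[-0.002,0,0],"twist":0},
    {"dp":[-0.003,0,0],"twist":0},
    {"dp":[-0.003,0,0],"twist":0},
    {"dp":[-0.003,0,0],"twist":0},
  ],
)

```text
clock: 8.38
eef_pos: [562.3, -3.9, 82.6]
ee_rot: [0.173, -3.137, -0.0]
force: [0.7, -0.2, -0.3]
gripper_width: 0.207
```

apply_moves(
  moves=[
    {"dp":[-0.001,0,0],"twist":0},
    {"dp":[-0.002,0,0],"twist":0},
    {"dp":[-0.002,0,0],"twist":0},
    {"dp":[-0.002,0,0],"twist":0},
  ],
)

```text
clock: 8.72
eef_pos: [564.0, -3.8, 82.6]
ee_rot: [0.173, -3.136, 0.0]
force: [0.6, -0.8, -1.5]
gripper_width: 0.208
```

apply_moves(
  moves=[
    {"dp":[-0.001,0,0],"twist":0},
    {"dp":[-0.002,0,0],"twist":0},
    {"dp":[-0.002,0,0],"twist":0},
    {"dp":[-0.002,0,0],"twist":0},
  ],
)

```text
clock: 9.05
eef_pos: [565.5, -3.6, 82.5]
ee_rot: [0.173, -3.135, 0.0]
force: [-3.5, -0.9, -1.6]
gripper_width: 0.215
```

```bash
cat > f.py <<'E'
from plant import *
import numpy as np
F=[];P=[]
for i in range(5):
    get_image("top");o=get_obs();F.append(o["force"]);P.append(o["eef_pos"])
print("F",np.mean(F,0).round(2),"P",np.mean(P,0).round(2),"t",o["clock"])
E
python3 f.py
```

```text
F [-3.13 -0.6  -0.45] P [565.65  -3.6   82.51] t 9.3
```

apply_moves(
  moves=[
    {"dp":[0,-0.001,0],"twist":0},
    {"dp":[0,-0.002,0],"twist":0},
    {"dp":[0,-0.003,0],"twist":0},
    {"dp":[0,-0.004,0],"twist":0},
  ],
)

```text
clock: 9.63
eef_pos: [566.3, -7.0, 82.5]
ee_rot: [0.174, -3.136, -0.001]
force: [-3.8, 1.5, -0.7]
gripper_width: 0.212
```

apply_moves(
  moves=[
    {"dp":[0,-0.001,0],"twist":0},
    {"dp":[0,-0.002,0],"twist":0},
    {"dp":[0,-0.003,0],"twist":0},
    {"dp":[0,-0.004,0],"twist":0},
  ],
)

```text
clock: 9.97
eef_pos: [567.0, -11.5, 82.6]
ee_rot: [0.173, -3.137, -0.0]
force: [-3.1, 1.1, -0.5]
gripper_width: 0.206
```

apply_moves(
  moves=[
    {"dp":[0,-0.001,0],"twist":0},
    {"dp":[0,-0.002,0],"twist":0},
    {"dp":[0,-0.003,0],"twist":0},
    {"dp":[0,-0.004,0],"twist":0},
  ],
)

```text
clock: 10.3
eef_pos: [569.2, -15.9, 83.0]
ee_rot: [-0.171, 3.134, -0.0]
force: [-0.5, 0.6, -1.6]
gripper_width: 0.207
```

apply_moves(
  moves=[
    {"dp":[0,-0.001,0],"twist":0},
    {"dp":[0,-0.002,0],"twist":0},
    {"dp":[0,-0.003,0],"twist":0},
    {"dp":[0,-0.004,0],"twist":0},
  ],
)

```text
clock: 10.63
eef_pos: [568.7, -19.7, 82.9]
ee_rot: [-0.172, 3.136, -0.0]
force: [-0.4, -0.4, -2.2]
gripper_width: 0.211
```

```bash
python3 f.py
```

```text
F [ 0.08 -0.01 -1.15] P [568.27 -19.62  82.74] t 10.8833
```

apply_moves(
  moves=[
    {"dp":[-0.001,0,0],"twist":0},
    {"dp":[-0.002,0,0],"twist":0},
    {"dp":[-0.003,0,0],"twist":0},
    {"dp":[-0.004,0,0],"twist":0},
    {"dp":[-0.004,0,0],"twist":0},
  ],
)

```text
clock: 11.3
eef_pos: [572.3, -18.9, 82.7]
ee_rot: [-0.173, 3.136, 0.0]
force: [-0.4, -0.3, -1.4]
gripper_width: 0.204
```

```bash
python3 f.py
```

```text
F [-0.22 -0.13 -1.33] P [571.96 -18.95  82.63] t 11.55
```

apply_moves(
  moves=[
    {"dp":[-0.001,0,0],"twist":0},
    {"dp":[-0.002,0,0],"twist":0},
    {"dp":[-0.003,0,0],"twist":0},
    {"dp":[-0.004,0,0],"twist":0},
    {"dp":[-0.005,0,0],"twist":0},
    {"dp":[-0.006,0,0],"twist":0},
  ],
)

```text
clock: 12.05
eef_pos: [578.1, -18.3, 82.7]
ee_rot: [-0.173, 3.137, 0.0]
force: [-0.1, -0.5, -1.5]
gripper_width: 0.208
```

```bash
python3 f.py
```

```text
F [-0.3   0.1  -1.27] P [578.05 -18.29  82.65] t 12.3
```

apply_moves(
  moves=[
    {"dp":[-0.002,0,0],"twist":0},
    {"dp":[-0.004,0,0],"twist":0},
    {"dp":[-0.006,0,0],"twist":0},
    {"dp":[-0.008,0,0],"twist":0},
    {"dp":[-0.01,0,0],"twist":0},
    {"dp":[-0.012,0,0],"twist":0},
    {"dp":[-0.014,0,0],"twist":0},
    {"dp":[-0.014,0,0],"twist":0},
  ],
)

```text
clock: 12.97
eef_pos: [592.4, -16.7, 82.7]
ee_rot: [-0.173, 3.136, 0.0]
force: [0.3, 0.3, -1.4]
gripper_width: 0.206
```

```bash
python3 f.py
```

```text
F [ 0.14 -0.08 -1.12] P [591.81 -16.77  82.62] t 13.2167
```

apply_moves(
  moves=[
    {"dp":[-0.002,0,0],"twist":0},
    {"dp":[-0.004,0,0],"twist":0},
    {"dp":[-0.006,0,0],"twist":0},
    {"dp":[-0.008,0,0],"twist":0},
    {"dp":[-0.01,0,0],"twist":0},
    {"dp":[-0.012,0,0],"twist":0},
    {"dp":[-0.014,0,0],"twist":0},
    {"dp":[-0.016,0,0],"twist":0},
    {"dp":[-0.016,0,0],"twist":0},
  ],
)

```text
clock: 13.97
eef_pos: [608.3, -14.9, 82.7]
ee_rot: [-0.173, 3.136, 0.0]
force: [0.7, -0.6, -1.5]
gripper_width: 0.208
```

```bash
python3 f.py
```

```text
F [-0.42 -0.11 -1.17] P [607.75 -14.99  82.63] t 14.2167
```

apply_moves(
  moves=[
    {"dp":[-0.002,0,0],"twist":0},
    {"dp":[-0.004,0,0],"twist":0},
    {"dp":[-0.006,0,0],"twist":0},
    {"dp":[-0.008,0,0],"twist":0},
    {"dp":[-0.01,0,0],"twist":0},
    {"dp":[-0.012,0,0],"twist":0},
    {"dp":[-0.013,0,0],"twist":0},
    {"dp":[-0.014,0,0],"twist":0},
    {"dp":[-0.014,0,0],"twist":0},
  ],
)

```text
clock: 14.97
eef_pos: [621.9, -13.4, 82.6]
ee_rot: [-0.173, 3.137, 0.0]
force: [0.6, 0.5, -0.9]
gripper_width: 0.206
```

```bash
python3 f.py
```

```text
F [ 0.05  0.3  -1.3 ] P [621.7  -13.42  82.66] t 15.2167
```

apply_moves(
  moves=[
    {"dp":[-0.001,0,0],"twist":0},
    {"dp":[-0.002,0,0],"twist":0},
    {"dp":[-0.003,0,0],"twist":0},
    {"dp":[-0.004,0,0],"twist":0},
    {"dp":[-0.004,0,0],"twist":0},
  ],
)

```text
clock: 15.63
eef_pos: [625.6, -13.0, 82.6]
ee_rot: [0.173, -3.136, -0.0]
force: [-1.5, 0.3, -0.5]
gripper_width: 0.211
```

apply_moves(
  moves=[
    {"dp":[-0.001,0,0],"twist":0},
    {"dp":[-0.002,0,0],"twist":0},
    {"dp":[-0.002,0,0],"twist":0},
    {"dp":[-0.002,0,0],"twist":0},
  ],
)

```text
clock: 15.97
eef_pos: [627.0, -12.8, 82.5]
ee_rot: [0.173, -3.135, -0.0]
force: [-3.5, 0.1, 0.4]
gripper_width: 0.205
```

```bash
python3 f.py
```

```text
F [-3.56  0.54 -0.22] P [627.07 -12.82  82.51] t 16.2167
```

apply_moves(
  moves=[
    {"dp":[0.001,0,0.0005],"twist":0},
    {"dp":[0.002,0,0.001],"twist":0},
    {"dp":[0.002,0,0.001],"twist":0},
    {"dp":[0.002,0,0.001],"twist":0},
  ],
)

```text
clock: 16.55
eef_pos: [626.0, -13.0, 81.7]
ee_rot: [-0.173, 3.136, 0.0]
force: [-1.8, 0.4, 0.2]
gripper_width: 0.212
```

```bash
python3 f.py
```

```text
F [-1.84  0.64 -0.79] P [625.93 -12.99  81.71] t 16.8
```

apply_moves(
  moves=[
    {"dp":[0.001,0,0],"twist":0},
    {"dp":[0.0018,0,0],"twist":0},
    {"dp":[0.0018,0,0],"twist":0},
    {"dp":[0.0018,0,0],"twist":0},
  ],
)

```text
clock: 17.13
eef_pos: [624.4, -13.2, 81.8]
ee_rot: [-0.173, 3.136, 0.0]
force: [0.1, 0.5, -1.2]
gripper_width: 0.21
```

```bash
python3 f.py
```

```text
F [ 0.74  0.51 -1.16] P [624.2  -13.19  81.76] t 17.3833
```

apply_moves(
  moves=[
    {"dp":[0,0,0],"twist":0},
    {"dp":[0,0,0],"twist":0},
    {"dp":[0,0,0],"twist":0},
    {"dp":[0,0,0],"twist":0},
    {"dp":[0,0,0],"twist":0},
    {"dp":[0,0,0],"twist":0},
    {"dp":[0,0,0],"twist":0},
    {"dp":[0,0,0],"twist":0},
  ],
  claw=110,
)

```text
clock: 18.05
eef_pos: [623.8, -13.2, 81.6]
ee_rot: [0.173, -3.137, -0.0]
force: [-1.0, 0.1, -0.3]
gripper_width: 0.569
```

```bash
python3 f.py; python3 - <<'E'
from plant import *
import cv2
for n,b in(("scene",(240,120,400,280)),("top",(260,100,380,220))):
    im=get_image(n);cv2.imwrite(f"pics/{n}4.png",im);x0,y0,x1,y1=b
    cv2.imwrite(f"pics/{n}4c.png",cv2.resize(im[y0:y1,x0:x1],None,fx=3.7,fy=3.7,interpolation=cv2.INTER_CUBIC))
E
```

```text
F [-0.24 -0.14 -0.3 ] P [623.85 -13.24  81.66] t 18.3
```

View pics/scene4c.png

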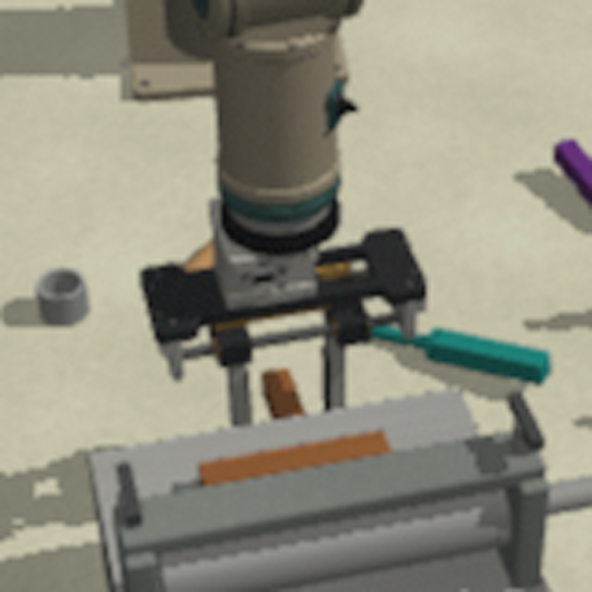

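View pics/top4c.png

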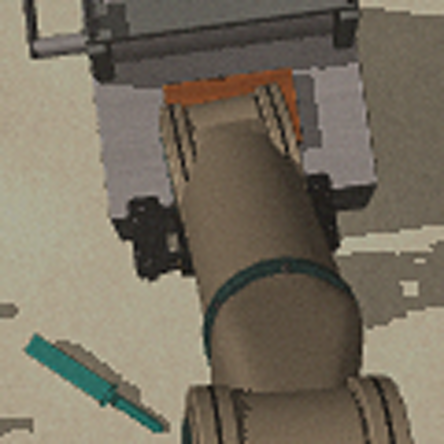

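The scene crop shows the grip at (283,392) between the open fingers, sitting in front of the guard. I'll raise the gripper straight up and then back away for a clear look.

apply_moves(
  moves=[
    {"dp":[0,0,-0.008],"twist":0},
    {"dp":[0,0,-0.02],"twist":0},
    {"dp":[0,0,-0.035],"twist":0},
    {"dp":[0,0,-0.05],"twist":0},
    {"dp":[0,0,-0.07],"twist":0},
    {"dp":[0,0,-0.09],"twist":0},
    {"dp":[0,0,-0.11],"twist":0},
    {"dp":[0.02,0,-0.13],"twist":0},
    {"dp":[0.045,0.015,-0.14],"twist":0},
    {"dp":[0.07,0.035,-0.15],"twist":0},
    {"dp":[0.09,0.065,-0.15],"twist":0},
    {"dp":[0.1,0.095,-0.15],"twist":0},
    {"dp":[0.11,0.125,-0.15],"twist":0},
    {"dp":[0.12,0.155,-0.15],"twist":0},
    {"dp":[0.13,0.185,-0.15],"twist":0},
    {"dp":[0.13,0.215,-0.15],"twist":0},
    {"dp":[0.13,0.235,-0.15],"twist":0},
    {"dp":[0.13,0.235,-0.15],"twist":0},
    {"dp":[0.13,0.235,-0.15],"twist":0},
  ],
)

```text
clock: 19.98
eef_pos: [468.7, 207.1, 232.7]
ee_rot: [-0.177, 3.135, 0.001]
force: [0.4, -1.0, 0.4]
gripper_width: 0.569
```

```bash
python3 f.py; python3 - <<'E'
from plant import *
import cv2
for n,b in(("scene",(240,120,400,280)),("top",(260,100,380,220))):
    im=get_image(n);cv2.imwrite(f"pics/{n}5.png",im);x0,y0,x1,y1=b
    cv2.imwrite(f"pics/{n}5c.png",cv2.resize(im[y0:y1,x0:x1],None,fx=4,fy=4,interpolation=cv2.INTER_CUBIC)[:600])
E
```

```text
F [-0.12 -0.24 -0.21] P [469.2  204.72 232.1 ] t 20.2333
```

View pics/scene5c.png

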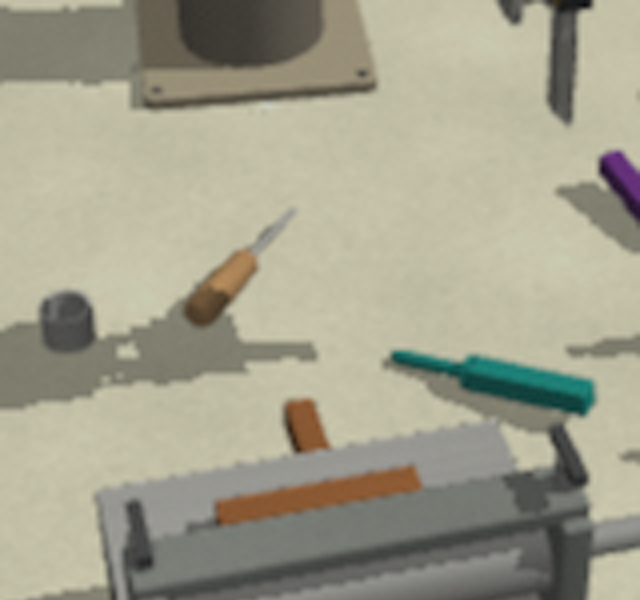

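View pics/top5c.png

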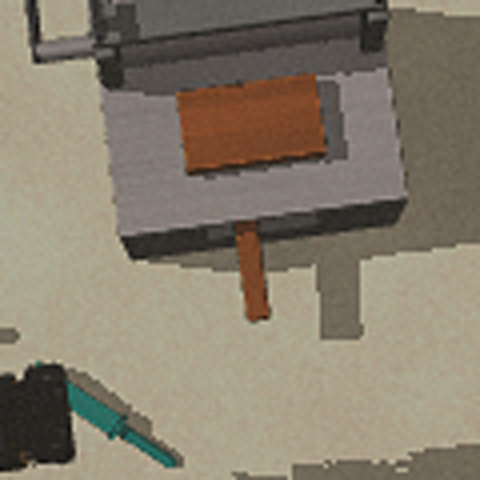

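View pics/top5.png

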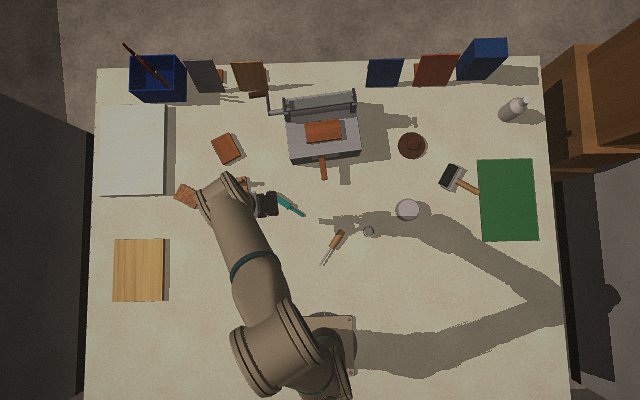

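```bash
python3 - <<'E'
from h import *
for dx in(0,-6):
  for z in(88,84): print(dx,z,((proj("top",T2(624.2,-13.2,.11,[(-45+dx,10,z),(-45+dx,-10,z)]))-[260,100]+.5)*4-.5).round(1).tolist(),
   ((proj("scene",T2(624.2,-13.2,.11,[(-45+dx,10,z),(-45+dx,-10,z)]))-[240,120]+.5)*4-.5).round(1).tolist())
E
```

```text
0 88 [[248.6, 318.1], [271.5, 315.0]] [[310.9, 388.7], [280.8, 393.9]]
0 84 [[248.7, 318.8], [271.4, 315.7]] [[311.1, 393.3], [281.1, 398.5]]
-6 88 [[249.5, 324.9], [272.4, 321.8]] [[308.9, 382.7], [278.9, 387.9]]
-6 84 [[249.6, 325.6], [272.4, 322.5]] [[309.1, 387.3], [279.2, 392.5]]
```

```bash
python3 - <<'E'
from ov import *
def pin(dx,pitch,c):
    r=[]
    for P in[(-45,10,10),(-45,-10,10),(45,-10,10),(45,10,10),(-45,10,10)]:
        # pitch about the hole mouth x=50, rear down
        x,y,z=P; r.append((x+dx,y,79+z+pitch*(x-60)))
    return (T2(624.2,-13.2,.11,np.array(r)),c)
pol=[pin(0,.04,(0,255,0)),pin(-6,.04,(0,0,255))]
ov("pics/top5.png","top",305,145,340,190,13,pol,"pics/o5t.png")
ov("pics/scene5.png","scene",300,210,335,245,16,pol,"pics/o5s.png")
E
```

```text
(no output)
```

View pics/o5t.png

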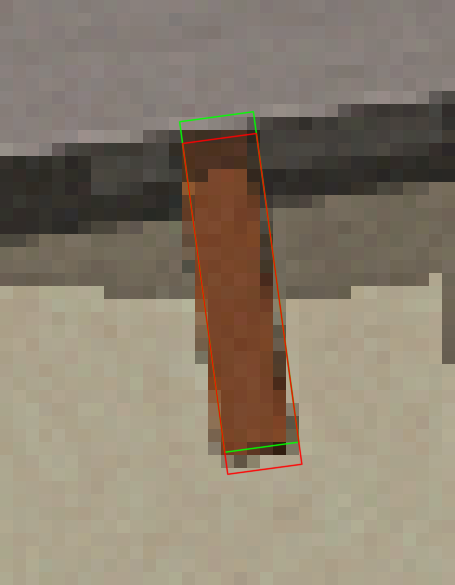

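View pics/o5s.png

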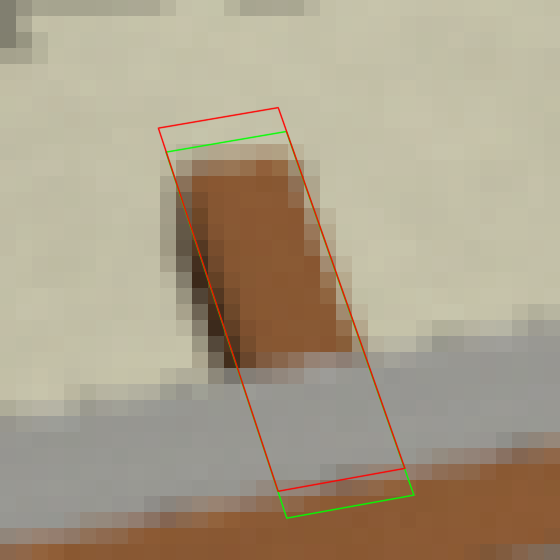

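Both overlays put the grip's rear edge on the collar-home outline (green), clear of the outline pulled back by 6 mm (red). The pin stayed home after release, so I'll hand in.

```bash
python3 -c "
from plant import *
o=get_obs();print(o['clock'],abs(o['qd']).max());print(job_done())"
```

```text
20.3333 0.004482764277740777
the job is handed in; nothing more can be done
None
```

The pin is in the lock hole with its collar within about 1 mm of the bar. It has been released, and I handed the job in at 20.3 s of the 72 s allowed. `job_done()` reports no verdict, so what follows rests on my own checks.

- **Finding the hole:** I slid the tip along the bar at about 3 N. About 8–12 mm along from the left end of the search range, the contact force fell to zero.
- **Pushing home:** The rod then went in freely until the collar met the sprung bar, where my force readings reached 3.6 N at most. I backed off to almost no force before opening the gripper, so the spring could not push the pin back out.
- **Last checks:** After release, overlays of the pin in both pictures matched the collar-home position to about 1 mm. They also showed the pin in line with the hole, its grip end drooping slightly. The robot stood clear and still, and no bystander appeared to have moved in the top picture.
- **Disagreements:** One triangulation of the collar, taken while the pin was in the air, came out wrong because I picked a bad pixel; the tip measurement agreed, so I used that. Triangulating the press's near top corners put them about 5 mm too low, which I left unresolved because contact set the final position.

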